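# Mirror the tool row into the other rack

### The arm

A 7-joint arm with a two-finger parallel gripper is mounted at the origin on a cart in front of the work surface, level with it; the furniture and walls round the work are solid. World frame = base frame: x ahead of the robot, y to its left, z up, the work surface at z = 0. Lengths are in m, angles in degrees, forces in N, time in s.
With the tool pointing down it reaches from about 0.425 to 0.875 m from the base axis. Payload 4.7 kg.
Tool frame: the origin (TCP) lies on the centre line of the jaws, within the pads' length; the fingertips stand 8 mm ahead of it and the grasp point (between the pads) lies 11 mm behind it; z points along the fingers, y is the direction in which the jaws open and shut (so a half turn about z gives the same grasp; the last joint's range is limited). The gripper opens to 87 mm and grips with 3 to 60 N. Pads are 19 mm wide; open, the fingers measure 117 mm over their backs; the gripper's body (75 mm by 190 mm) begins 51 mm behind the grasp point.
Start: joints at [-68.463, 18.392, -4.016, 83.108, 1.295, 78.541, -3.26], TCP at [0.23, 0.608, 0.231] pointing down, gripper open.
Joint ranges: [-163.93, 163.93], [-17.29, 119.83], [-79.2, 71.16], [3.27, 140.29], [-89.18, 269.18], [5.43, 117.66], [-154.24, 154.24]. Speed limits (degrees/s): [147.25, 147.25, 180, 180, 180, 180, 180].

### API

Orientations are given as [roll, pitch, yaw] about the fixed x, y, z axes, in that order (R = Rz(yaw) Ry(pitch) Rx(roll)).
In Python, from cell import status, vision, workorder gives the robot as it stands.
- The arm moves only by the tool step_arm, never from a script. Its argument "series" is a list of rows, each an object of numbers: "ax", "ay", "az": the turn, a rotation vector about the world's x, y, z in degrees; "x", "y", "z": the shift along the world's x, y, z in m; "claw": the opening in per cent of the stroke, from 0 (shut) to 100 (fully open). In form: [{"ax": .., "ay": .., "az": .., "x": .., "y": .., "z": .., "claw": ..}, ...]. A call has 1 to 12 rows; each row is the pose to reach, as a shift and turn from the pose commanded when the call began; what a row does not reach only later rows make up. A row lasts 1/10 s, in which the tool goes at most 50 mm and 8.59 degrees, less where a joint would pass 70% of its speed; a pose out of reach is approached as far as the arm can. A call with a gripper value outside its range is refused whole. The fingers move at their own pace and stop on an object; "squeeze" is the grip in N (left out, the last holds). Time passes only in rows, so rows that repeat a pose let the fingers close. It gives the time, the measured TCP pose, the force and the opening at its end, in the units of the state.
- status.get_obs(): the state, without advancing time (a new reading comes with each control period).
- vision.read_camera(name): name is "scene" or "top" or "wrist"; returns the picture (420x560x3 uint8, red, green, blue); there is no depth.
- vision.camera_params(name): a dict with "fovy" (degrees; the focal length in pixels is half the picture's height over the tangent of half this angle, whatever the lens; pixels are square), "cx", "cy" (the principal point, pixels), "eye" and "orientation" of the camera in the world; the wrist camera has in their place "tool_from_camera" (4x4, takes a point from camera to tool coordinates, whose origin is the TCP and whose axes are the flange's). Camera axes: x right, y down, z forward; pixel columns grow to the right and rows downward; lengths in m; the calibration is good to about 2 mm. A picture is of the moment at which its call begins: read the wrist's pose just before it. camera_params takes no time and is no camera call.
- workorder.sign_off(): hands the job in, once; it reports no verdict.
The state is a dict: "time_s": time; "qpos": joint angles; "joint_velocities": joint speeds; "effort": joint torques, N m; "tool_pos": TCP position; "tool_rot": TCP orientation; "force": force on the tool from outside, world axes, zero at the start; "wrist_torque": the same for the moment, N m; "grip_width": finger opening in m.
Only numpy, scipy, OpenCV 4.12 (cv2) and the standard library are available. Lean on these libraries where they do the work, as an engineer would, in place of code of your own. Each camera call takes 0.05 s, during which the arm holds its last target.

### The job

Move the four tools from the grey rack to the yellow rack for the fitter who works from the opposite side of the table: there they must lie in reverse order, so the tool that lay leftmost in the grey rack goes into the rightmost place of the yellow rack and so on, as you see them. Lay each one flat across both rails, straight across and in the middle of its place between the pegs, with its gripping spot over the gap between the rails. The coloured tags on the grey rack show where each tool lay at the start; do not shift the oil bottle or the loose piece of tube between the racks.

Things in the scene. Friction and masses are not known exactly. Their poses are not given: they have to be found in the camera images.
- old_rack: grey tool rack, fixed, 326 mm long; the four tools lie in it at the start, one in each place. Same shape as the yellow rack: origin at table height under the middle of the row, y along the row to the left, x across it away from the robot, two rails, places centred at y = -114, -38, 38, 114 mm. Its base plate (6 mm thick) reaches 115 mm towards the robot.
- new_rack: yellow tool rack, fixed, empty, same shape and axes. Rails 14 mm wide along y at x = -34 and 34 mm, tops 45 mm above the table, clear gap of 54 mm between them, base plate 6 mm thick below. Places centred at x = 0, y = -114, -38, 38, 114 mm, parted by 6 mm pegs standing 16 mm above the rails at y = -152, -76, 0, 76, 152 mm. Tools lie along x.
- screwdriver_mid (a point): screwdriver, orange handle 98 mm long and 27 mm thick, 194 mm long in all, 0.09 kg, handle towards the robot. y axis: along the tool to the handle. Point: the spot to grip, half-way up, over the middle of the gap between the rails while it lies in a place; 13 mm above the rail tops. It is on the handle, 27 mm wide here, 57 mm from its end.
- pliers_mid (a point): shut pliers with blue handles, 46 x 162 x 14 mm, 0.21 kg, handles towards the robot. y axis: along the tool to the handles. Point: the spot to grip, half-way up, over the middle of the gap between the rails while it lies in a place; 7 mm above the rail tops. It is half-way along, 42 mm across here (open to 55 mm or more).
- wrench_mid (a point): bright steel wrench, 134 mm long, heads 25 mm wide, 0.06 kg. y axis: along the tool to the end nearer the robot. Point: the spot to grip, half-way up, over the middle of the gap between the rails while it lies in a place; 3 mm above the rail tops. It is half-way along the shank, 12 mm wide and 6 mm thick.
- brush_mid (a point): parts brush, green handle, steel ferrule, short black bristles, 169 mm long, 0.06 kg, handle towards the robot. y axis: along the tool to the handle. Point: the spot to grip, half-way up, over the middle of the gap between the rails while it lies in a place; 6 mm above the rail tops. Handle 16 mm wide and 12 mm thick here; it widens to 24 mm from 23 mm on towards the bristles.
- tag_screwdriver: orange tag, 18 x 34 x 4 mm, fixed on the base plate of the grey rack on the robot's side of a place, marking where the screwdriver lay at the start: in the grey rack's frame it is at x = -102 mm and at the y of that place. Origin: middle of its underside.
- tag_pliers: blue tag, 18 x 34 x 4 mm, fixed on the base plate of the grey rack on the robot's side of a place, marking where the pliers lay at the start: in the grey rack's frame it is at x = -102 mm and at the y of that place. Origin: middle of its underside.
- tag_wrench: white tag, 18 x 34 x 4 mm, fixed on the base plate of the grey rack on the robot's side of a place, marking where the wrench lay at the start: in the grey rack's frame it is at x = -102 mm and at the y of that place. Origin: middle of its underside.
- tag_brush: green tag, 18 x 34 x 4 mm, fixed on the base plate of the grey rack on the robot's side of a place, marking where the brush lay at the start: in the grey rack's frame it is at x = -102 mm and at the y of that place. Origin: middle of its underside.
- oil_bottle_mid (a point): yellow oil bottle with a red cap, 48 mm across, 92 mm high, standing loose between the racks on the far side; a bystander. Point: on its axis 30 mm up.
- tube_piece_mid (a point): loose galvanised square tube, 25 x 110 x 25 mm, lying lengthwise between the racks; a bystander. Point: its centre.

How it is judged (in metres and radians):
At the end, for the whole second after the job is handed in: Each tool rests in the yellow rack in the mirror of its tag's place in the grey rack (y changes sign): its listed point within 15 mm of the place's middle along the row, 25 mm across, 6 mm of lying height, and the tool within 0.2 rad of straight across the rails (x of screwdriver_mid in the frame of new_rack between -0.025 and 0.025 m and z of screwdriver_mid in the frame of new_rack between 0.052 and 0.064 m and angle between the y axis of each of screwdriver_mid, pliers_mid, wrench_mid, brush_mid and the x axis of new_rack, either way round below 0.2 rad and ((y of tag_screwdriver in the frame of old_rack between -0.144 and -0.084 m and y of screwdriver_mid in the frame of new_rack between 0.099 and 0.129 m) or (y of tag_screwdriver in the frame of old_rack between -0.068 and -0.008 m and y of screwdriver_mid in the frame of new_rack between 0.023 and 0.053 m) or (y of tag_screwdriver in the frame of old_rack between 0.008 and 0.068 m and y of screwdriver_mid in the frame of new_rack between -0.053 and -0.023 m) or (y of tag_screwdriver in the frame of old_rack between 0.084 and 0.144 m and y of screwdriver_mid in the frame of new_rack between -0.129 and -0.099 m)) and linear speed of each of screwdriver, pliers, wrench, brush below 0.02 m/s and x of pliers_mid in the frame of new_rack between -0.025 and 0.025 m and z of pliers_mid in the frame of new_rack between 0.046 and 0.058 m and ((y of tag_pliers in the frame of old_rack between -0.144 and -0.084 m and y of pliers_mid in the frame of new_rack between 0.099 and 0.129 m) or (y of tag_pliers in the frame of old_rack between -0.068 and -0.008 m and y of pliers_mid in the frame of new_rack between 0.023 and 0.053 m) or (y of tag_pliers in the frame of old_rack between 0.008 and 0.068 m and y of pliers_mid in the frame of new_rack between -0.053 and -0.023 m) or (y of tag_pliers in the frame of old_rack between 0.084 and 0.144 m and y of pliers_mid in the frame of new_rack between -0.129 and -0.099 m)) and x of wrench_mid in the frame of new_rack between -0.025 and 0.025 m and z of wrench_mid in the frame of new_rack between 0.042 and 0.054 m and ((y of tag_wrench in the frame of old_rack between -0.144 and -0.084 m and y of wrench_mid in the frame of new_rack between 0.099 and 0.129 m) or (y of tag_wrench in the frame of old_rack between -0.068 and -0.008 m and y of wrench_mid in the frame of new_rack between 0.023 and 0.053 m) or (y of tag_wrench in the frame of old_rack between 0.008 and 0.068 m and y of wrench_mid in the frame of new_rack between -0.053 and -0.023 m) or (y of tag_wrench in the frame of old_rack between 0.084 and 0.144 m and y of wrench_mid in the frame of new_rack between -0.129 and -0.099 m)) and x of brush_mid in the frame of new_rack between -0.025 and 0.025 m and z of brush_mid in the frame of new_rack between 0.045 and 0.057 m and ((y of tag_brush in the frame of old_rack between -0.144 and -0.084 m and y of brush_mid in the frame of new_rack between 0.099 and 0.129 m) or (y of tag_brush in the frame of old_rack between -0.068 and -0.008 m and y of brush_mid in the frame of new_rack between 0.023 and 0.053 m) or (y of tag_brush in the frame of old_rack between 0.008 and 0.068 m and y of brush_mid in the frame of new_rack between -0.053 and -0.023 m) or (y of tag_brush in the frame of old_rack between 0.084 and 0.144 m and y of brush_mid in the frame of new_rack between -0.129 and -0.099 m))); the robot touches nothing.
It fails at once if the oil bottle is shifted by more than 30 mm (distance of oil_bottle_mid from where it was at the start of the episode above 0.03 m).
It fails at once if the loose piece of square tube is shifted by more than 30 mm (distance of tube_piece_mid from where it was at the start of the episode above 0.03 m).
It also fails if it takes over 109 s, if anything falls off the work surface, if the arm or the gripper's body presses on something with over 40 N, if the wrist force passes 120 N, or if a joint passes its speed limit or range.

## Working session

There is one attempt and no reset: what is moved stays moved. The work goes in short steps, Python scripts to look and compute and a tool call to move; the robot and the scene stay as the last step left them, time stands still between calls to the robot, and variables do not carry over. Pictures are saved under pics/ and viewed, and the job is handed in when it is done.

Besides the shell and the picture viewer there is one more tool, called by a JSON object that holds its "name" and its "arguments", one argument or row to a line. step_arm: Moves the arm, as the interface text tells. Its arguments: {"type":"object","properties":{"series":{"type":"array"},"squeeze":{"type":"number"}},"required":["series"]}

```bash
ls; mkdir -p pics; python3 - <<'E'
from cell import status, vision, workorder
import cv2
print(status.get_obs())
for n in ["scene","top","wrist"]:
    print(n, vision.camera_params(n))
    im=vision.read_camera(n); cv2.imwrite(f"pics/{n}0.png",im[:,:,::-1])
E
```

```text
pics
{'time_s': 0.0, 'qpos': array([-68.46289507,  18.43841877,  -4.01598562,  83.17446021,
         1.29762825,  78.54032738,  -3.26063929]), 'joint_velocities': array([-0.05364903, -0.06357813, -0.00059076, -0.00879882,  0.05287301,
       -0.04859134, -0.07416539]), 'effort': array([ 7.52836459e-04, -4.91284919e+01, -4.03404990e-01, -3.12520444e+01,
       -6.40633819e-02,  4.37606417e-02,  1.79922299e-04]), 'tool_pos': array([0.229938  , 0.60740221, 0.22947271]), 'tool_rot': array([-1.79892184e+02,  8.15136112e-03,  1.59272959e+02]), 'force': array([0.26797621, 0.19748809, 0.65261308]), 'wrist_torque': array([-0.017362  , -0.0228252 , -0.04127949]), 'grip_width': 0.08693493804627689}
scene {'fovy': 43.1959066776267, 'cx': 273.7927835764747, 'cy': 208.17249683033876, 'eye': array([-0.30940811,  0.5249224 ,  1.09678138]), 'orientation': array([-135.3230013 ,   -0.8107809 , -120.78630211])}
top {'fovy': 43.072762428773835, 'cx': 275.2860790443027, 'cy': 211.92929363469074, 'eye': array([ 0.47012533, -0.00781813,  1.30681961]), 'orientation': array([-177.0510817 ,    0.40148862,  -91.67075755])}
wrist {'fovy': 71.47424942341287, 'cx': 278.63886969238155, 'cy': 212.22876305938743, 'tool_from_camera': array([[-1.35853143e-03, -9.60599979e-01, -2.77931350e-01,
         7.58846091e-02],
       [ 9.99998992e-01, -1.19028596e-03, -7.74081045e-04,
        -5.08389172e-04],
       [ 4.12764452e-04, -2.77932122e-01,  9.60600627e-01,
        -1.53013170e-01],
       [ 0.00000000e+00,  0.00000000e+00,  0.00000000e+00,
         1.00000000e+00]])}
```

View pics/top0.png

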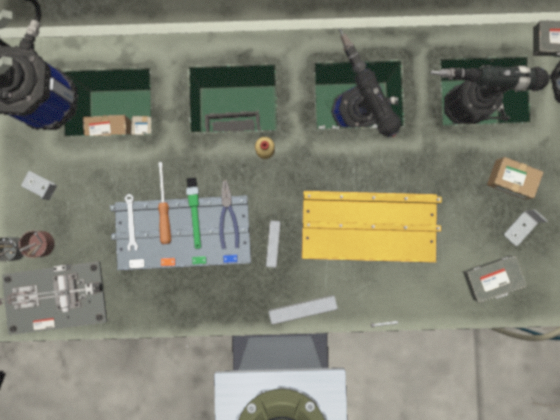

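View pics/scene0.png

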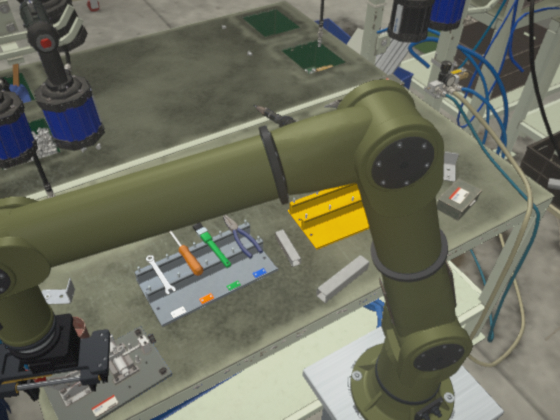

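View pics/wrist0.png

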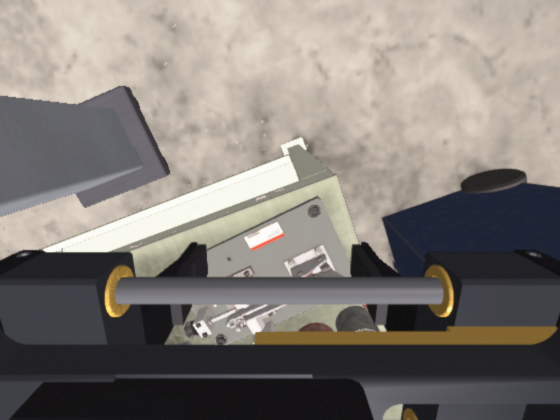

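```bash
cat > h.py <<'E'
import numpy as np, cv2
from scipy.spatial.transform import Rotation as R
from cell import status, vision
def cam(n,obs=None):
    p=vision.camera_params(n); f=210/np.tan(np.radians(p['fovy']/2))
    if n!='wrist':
        Rm=R.from_euler('xyz',p['orientation'],degrees=True).as_matrix(); e=np.array(p['eye'])
    else:
        T=np.eye(4);T[:3,:3]=R.from_euler('xyz',obs['tool_rot'],degrees=True).as_matrix();T[:3,3]=obs['tool_pos']
        M=T@p['tool_from_camera'];Rm=M[:3,:3];e=M[:3,3]
    return f,p['cx'],p['cy'],Rm,e
def ray(c,u,v,z):
    f,cx,cy,Rm,e=c; d=Rm@np.array([(u-cx)/f,(v-cy)/f,1]); return e+d*(z-e[2])/d[2]
def proj(c,P):
    f,cx,cy,Rm,e=c; q=Rm.T@(np.array(P)-e); return np.array([cx+f*q[0]/q[2],cy+f*q[1]/q[2]])
def obs(): return status.get_obs()
def snap(n,name):
    o=obs(); c=cam(n,o) ; im=vision.read_camera(n)[:,:,::-1].copy(); cv2.imwrite(f'pics/{name}.png',im); return o,c,im
def crop(im,x0,y0,x1,y1,s,name):
    cv2.imwrite(f'pics/{name}.png',cv2.resize(im[y0:y1,x0:x1],None,fx=s,fy=s,interpolation=cv2.INTER_CUBIC))
E
python3 - <<'E'
from h import *
im=cv2.imread('pics/top0.png')
crop(im,100,150,270,280,4.5,'topL'); crop(im,260,170,460,280,4,'topR')
E
```

```text
(no output)
```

View pics/topL.png

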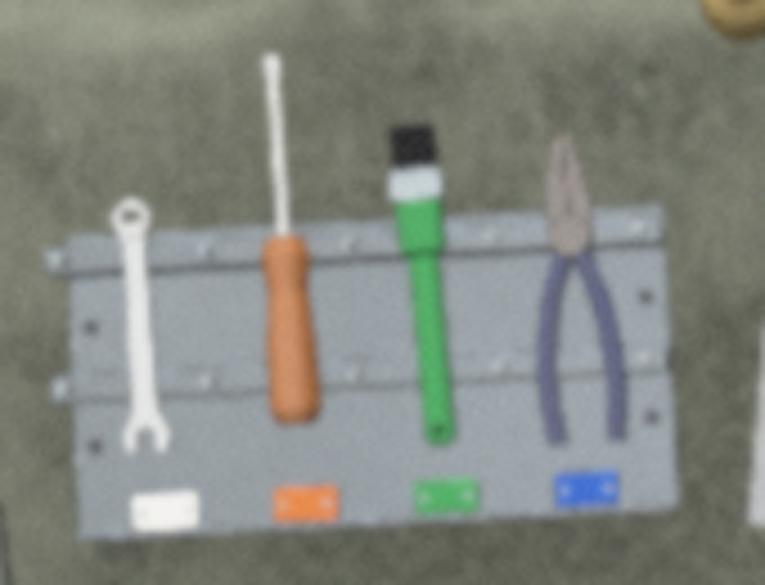

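View pics/topR.png

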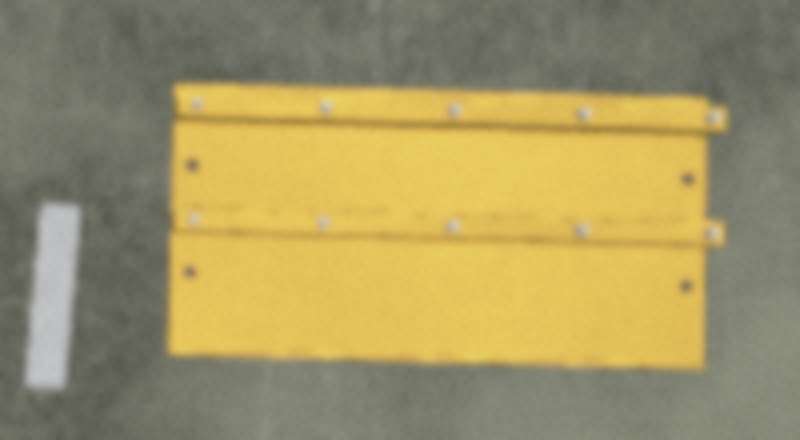

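```bash
cat > fit.py <<'E'
from h import *
from scipy.optimize import least_squares
def fitrack(c,px,ys=(152,76,0,-76,-152),z=0.056):
    P=[]
    for row,x in zip(px,(34,-34)):
        for (u,v),y in zip(row,ys): P.append((ray(c,u,v,z)[:2],(x/1e3,y/1e3)))
    W=np.array([p[0] for p in P]);L=np.array([p[1] for p in P])
    def r(q,full=False):
        a=q[2];Rm=np.array([[np.cos(a),-np.sin(a)],[np.sin(a),np.cos(a)]])
        return ((L*q[3])@Rm.T+q[:2]-W).ravel()
    s=least_squares(r,[.5,0,0,1]); return s.x,np.round(1000*s.fun.reshape(-1,2),1)
E
python3 - <<'E'
from fit import *
c=cam('top')
def t(l,x0,y0,s): return [(x0+(u+.5)/s-.5,y0+(v+.5)/s-.5) for u,v in l]
Y=[t([(196,104),(327,107),(455,110),(584,114),(715,118)],260,170,4),t([(194,219),(322,222),(452,226),(582,230),(714,233)],260,170,4)]
G=[t([(56,260),(205,248),(350,240),(490,232),(638,226)],100,150,4.5),t([(60,388),(205,379),(352,370),(500,365),(645,357)],100,150,4.5)]
for n,p in(('Y',Y),('G',G)):
    s,f=fitrack(c,p); print(n,s[:2].round(4),np.degrees(s[2]).round(2),s[3].round(4)); print(f.tolist())
print('bottle',ray(c,265,147,.09), 'tube',[ray(c,*q,.025)[:2] for q in t([(60,204),(45,388)],260,170,4)])
L=lambda u,v,z:ray(c,*t([(u,v)],100,150,4.5)[0],z)[:2].round(4)
print('wrench',L(132,215,.048),L(145,435,.048))
print('sd',L(271,60,.058),L(296,418,.058))
print('brush',L(413,128,.05),L(440,438,.05))
print('pl',L(563,138,.05),L(588,440,.05))
E
```

```text
Y [ 0.5286 -0.2308] -3.28 1.0019
[[0.4, -0.2], [0.1, 0.8], [-0.3, -0.0], [-0.0, -0.4], [0.3, 0.3], [0.1, 0.4], [-0.3, -0.6], [-0.1, -0.5], [0.1, -0.5], [-0.2, 0.6]]
G [0.528 0.23 ] 1.4 1.0059
[[1.5, -0.2], [-0.6, 1.8], [-0.6, 1.5], [-0.8, -1.4], [0.2, -0.2], [0.3, -0.6], [-0.3, -1.1], [-0.9, -0.5], [0.6, 0.6], [0.5, 0.0]]
bottle [0.68350266 0.01820437 0.09      ] tube [array([0.51546271, 0.0014395 ]), array([0.40534102, 0.01364698])]
wrench [0.5801 0.3458] [0.4639 0.3407]
sd [0.6587 0.2686] [0.4705 0.2589]
brush [0.6215 0.196 ] [0.4578 0.1852]
pl [0.6138 0.1169] [0.4545 0.1076]
```

{"name": "step_arm", "arguments": {
  "series": [
    {"x": 0.02, "y": -0.022, "z": 0.005, "az": 2},
    {"x": 0.055, "y": -0.06, "z": 0.01, "az": 4},
    {"x": 0.09, "y": -0.097, "z": 0.02, "az": 7},
    {"x": 0.125, "y": -0.135, "z": 0.02, "az": 10},
    {"x": 0.16, "y": -0.173, "z": 0.02, "az": 13},
    {"x": 0.195, "y": -0.21, "z": 0.02, "az": 16},
    {"x": 0.23, "y": -0.248, "z": 0.02, "az": 18},
    {"x": 0.265, "y": -0.286, "z": 0.02, "az": 20},
    {"x": 0.3, "y": -0.323, "z": 0.02, "az": 22},
    {"x": 0.33, "y": -0.356, "z": 0.02, "az": 22},
    {"x": 0.345, "y": -0.372, "z": 0.02, "az": 22},
    {"x": 0.35, "y": -0.378, "z": 0.02, "az": 22}
  ]
}}

```text
invalid input
```

```bash
python3 - <<'E'
from h import *
o,c,im=snap('wrist','w1'); print(o['time_s'],o['tool_pos'],o['tool_rot'],o['qpos'].round(1),o['grip_width'])
for n,y in zip('wsbp',(114,38,-38,-114)):
    for x in (-80,0,60):
        print(n,x,proj(c,[.528+x/1e3,.23+y/1e3+x/1e3*.0244,.05]).round(0))
E
```

```text
0.15 [0.22997949 0.60751479 0.22969875] [-1.79914521e+02  5.61572940e-03  1.59268741e+02] [-68.5  18.4  -4.   83.2   1.3  78.5  -3.3] 0.08702373644457048
w -80 [162. 396.]
w 0 [187. 434.]
w 60 [205. 461.]
s -80 [116. 410.]
s 0 [143. 447.]
s 60 [161. 473.]
b -80 [ 71. 424.]
b 0 [100. 460.]
b 60 [120. 484.]
p -80 [ 29. 437.]
p 0 [ 58. 472.]
p 60 [ 79. 496.]
```

View pics/w1.png

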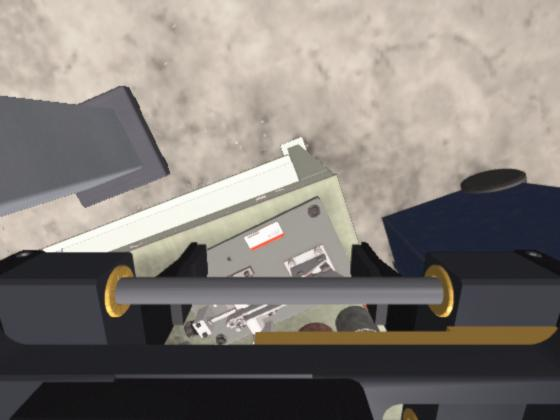

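All keys are probably required in each row; I'll send full rows.

{"name": "step_arm", "arguments": {
  "series": [
    {"ax": 0, "ay": 0, "az": 2, "x": 0.02, "y": -0.022, "z": 0.005, "claw": 60},
    {"ax": 0, "ay": 0, "az": 4, "x": 0.055, "y": -0.06, "z": 0.01, "claw": 60},
    {"ax": 0, "ay": 0, "az": 7, "x": 0.09, "y": -0.097, "z": 0.02, "claw": 60},
    {"ax": 0, "ay": 0, "az": 10, "x": 0.125, "y": -0.135, "z": 0.02, "claw": 60},
    {"ax": 0, "ay": 0, "az": 13, "x": 0.16, "y": -0.173, "z": 0.02, "claw": 60},
    {"ax": 0, "ay": 0, "az": 16, "x": 0.195, "y": -0.21, "z": 0.02, "claw": 60},
    {"ax": 0, "ay": 0, "az": 18, "x": 0.23, "y": -0.248, "z": 0.02, "claw": 60},
    {"ax": 0, "ay": 0, "az": 20, "x": 0.265, "y": -0.286, "z": 0.02, "claw": 60},
    {"ax": 0, "ay": 0, "az": 22, "x": 0.3, "y": -0.323, "z": 0.02, "claw": 60},
    {"ax": 0, "ay": 0, "az": 22, "x": 0.33, "y": -0.356, "z": 0.02, "claw": 60},
    {"ax": 0, "ay": 0, "az": 22, "x": 0.345, "y": -0.372, "z": 0.02, "claw": 60},
    {"ax": 0, "ay": 0, "az": 22, "x": 0.35, "y": -0.378, "z": 0.02, "claw": 60}
  ],
  "squeeze": 20
}}

```text
time_s: 1.4
tool_pos: [0.5827, 0.2248, 0.2502]
tool_rot: [-179.9, 0.0, -179.1]
force: [0.1, 0.5, 0.2]
grip_width: 0.0521
```

```bash
python3 - <<'E'
from h import *
o,c,im=snap('wrist','w1'); print(o['time_s'],o['tool_pos'],o['tool_rot'],o['qpos'].round(1),o['grip_width'])
for n,y in zip('wsbp',(114,38,-38,-114)):
    for x in (-80,0,60):
        print(n,x,proj(c,[.528+x/1e3,.23+y/1e3+x/1e3*.0244,.05]).round(0))
E
```

```text
1.4 [0.58270841 0.22480556 0.2502302 ] [-1.79861602e+02  4.52449402e-02 -1.79140325e+02] [-33.7  14.7  12.3  85.9  -3.   79.7  69.6] 0.0520876586687996
w -80 [387.  74.]
w 0 [381. 148.]
w 60 [377. 197.]
s -80 [319.  73.]
s 0 [317. 147.]
s 60 [316. 197.]
b -80 [250.  72.]
b 0 [253. 146.]
b 60 [254. 196.]
p -80 [181.  71.]
p 0 [188. 145.]
p 60 [193. 195.]
```

View pics/w1.png

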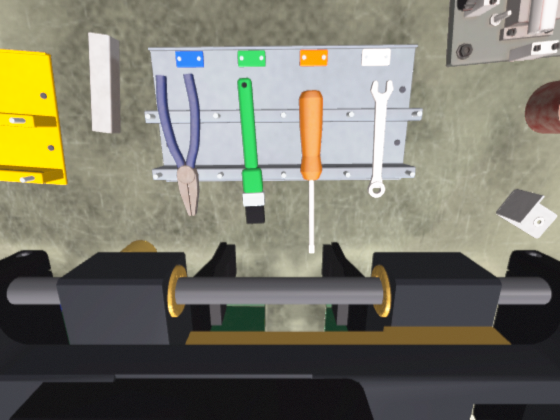

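```bash
python3 - <<'E'
from h import *
o,c,im=snap('wrist','w2'); print(o['time_s'],o['tool_pos'],o['tool_rot'])
import pickle; pickle.dump((o,c),open('w2.pkl','wb'))
crop(im,140,35,430,255,2.7,'w2c')
E
```

```text
1.45 [0.58205165 0.22605845 0.25017463] [-1.79904463e+02  1.80173299e-02 -1.79052058e+02]
```

View pics/w2c.png

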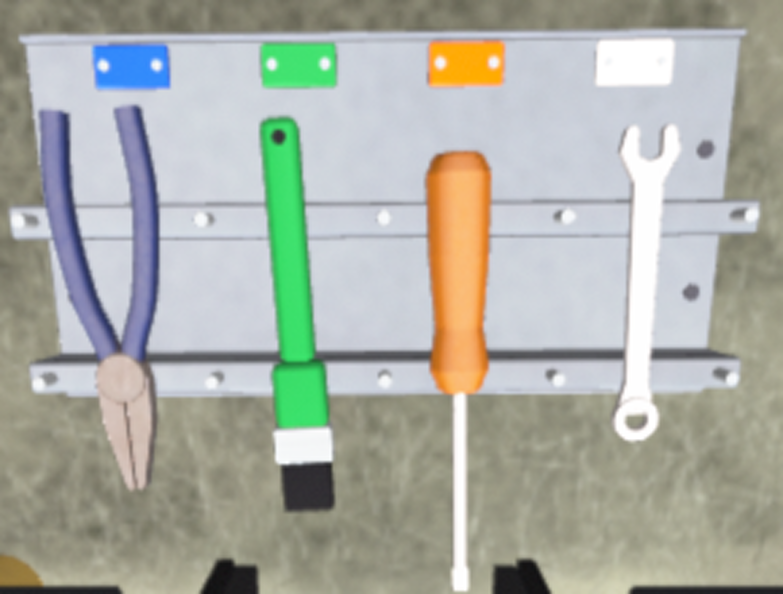

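```bash
python3 - <<'E'
from fit import *
import pickle
o,c=pickle.load(open('w2.pkl','rb'))
def t(l,x0=140,y0=35,s=2.7): return [(x0+(u+.5)/s-.5,y0+(v+.5)/s-.5) for u,v in l]
n=t([(30,221),(204,219),(385,217),(568,216),(750,214)]);f=t([(42,381),(213,380),(386,379),(558,378),(731,377)])
s,fu=fitrack(c,[f,n],ys=(-152,-76,0,76,152),z=.059); print(s.round(4),np.degrees(s[2])); print(fu.tolist())
L=lambda u,v,z:ray(c,*t([(u,v)])[0],z)[:2].round(4)
a=s[2];Rm=np.array([[np.cos(a),-np.sin(a)],[np.sin(a),np.cos(a)]])
def line(nm,p,q,z):
    P,Q=L(*p,z),L(*q,z); lp,lq=Rm.T@(P-s[:2]),Rm.T@(Q-s[:2])
    k=lp[1]+(lq[1]-lp[1])*(-lp[0])/(lq[0]-lp[0]); g=s[:2]+Rm@[0,k]
    print(nm,P,Q,'loc',lp.round(4),lq.round(4),'grip',g.round(4),'ang',np.degrees(np.arctan2(Q[1]-P[1],Q[0]-P[0])).round(2), 'len',np.linalg.norm(P-Q).round(4))
line('wr',(650,150),(635,420),.050)
line('sd',(459,155),(460,585),.058)
line('br',(280,122),(309,507),.054)
line('pl',(91,108),(137,487),.052)
E
```

```text
[0.526  0.2288 0.0216 0.9894] 1.2379251827303754
[[0.0, 0.9], [-0.0, 1.0], [-0.0, 0.2], [-0.0, 0.1], [-0.0, -0.4], [-0.4, -2.4], [-0.1, 0.4], [0.2, 0.5], [0.1, -0.2], [0.4, -0.2]]
wr [0.4638 0.3374] [0.5781 0.3434] loc [-0.0599  0.1099] [0.0545 0.1134] grip [0.5236 0.3405] ang 3.0 len 0.1145
sd [0.4678 0.2573] [0.6574 0.2663] loc [-0.0576  0.0297] [0.1322 0.0346] grip [0.5254 0.26  ] ang 2.72 len 0.1898
br [0.4559 0.1842] [0.6209 0.1946] loc [-0.0711 -0.0431] [ 0.0941 -0.0363] grip [0.5269 0.1887] ang 3.61 len 0.1653
pl [0.4515 0.1068] [0.613  0.1145] loc [-0.0771 -0.1204] [ 0.0845 -0.1162] grip [0.5286 0.1105] ang 2.73 len 0.1617
```

{"name": "step_arm", "arguments": {
  "series": [
    {"ax": 0, "ay": 0, "az": 0.5, "x": -0.01, "y": 0.02, "z": -0.02, "claw": 60},
    {"ax": 0, "ay": 0, "az": 1, "x": -0.03, "y": 0.05, "z": -0.05, "claw": 60},
    {"ax": 0, "ay": 0, "az": 1.4, "x": -0.045, "y": 0.08, "z": -0.08, "claw": 60},
    {"ax": 0, "ay": 0, "az": 1.4, "x": -0.053, "y": 0.104, "z": -0.11, "claw": 60},
    {"ax": 0, "ay": 0, "az": 1.4, "x": -0.0565, "y": 0.112, "z": -0.13, "claw": 60},
    {"ax": 0, "ay": 0, "az": 1.4, "x": -0.0565, "y": 0.112, "z": -0.135, "claw": 60},
    {"ax": 0, "ay": 0, "az": 1.4, "x": -0.0565, "y": 0.112, "z": -0.135, "claw": 60},
    {"ax": 0, "ay": 0, "az": 1.4, "x": -0.0565, "y": 0.112, "z": -0.135, "claw": 60}
  ]
}}

```text
time_s: 2.3
tool_pos: [0.5244, 0.3418, 0.1171]
tool_rot: [179.9, 0.1, -177.4]
force: [0.2, 0.3, 0.8]
grip_width: 0.0524
```

```bash
python3 - <<'E'
from h import *
o,c,im=snap('wrist','w3'); print(o['time_s'],o['tool_pos'],o['tool_rot'],o['grip_width'])
print([proj(c,[x,.342+(x-.5235)*.047,.05]).round(0) for x in (.46,.49,.5235)])
E
```

```text
2.3 [0.52444713 0.34184869 0.11706207] [ 1.79948383e+02  1.08112274e-01 -1.77362520e+02] 0.05237037220168609
[array([280., 144.]), array([280., 184.]), array([280., 226.])]
```

View pics/w3.png

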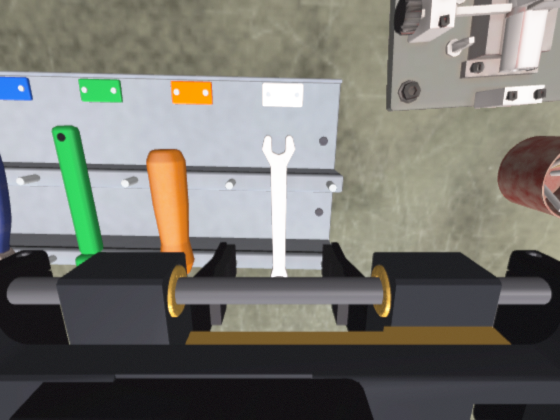

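{"name": "step_arm", "arguments": {
  "series": [
    {"ax": 0, "ay": 0, "az": 0, "x": 0, "y": 0, "z": -0.02, "claw": 60},
    {"ax": 0, "ay": 0, "az": 0, "x": 0, "y": 0, "z": -0.045, "claw": 60},
    {"ax": 0, "ay": 0, "az": 0, "x": 0, "y": 0, "z": -0.065, "claw": 60},
    {"ax": 0, "ay": 0, "az": 0, "x": 0, "y": 0, "z": -0.076, "claw": 60},
    {"ax": 0, "ay": 0, "az": 0, "x": 0, "y": 0, "z": -0.079, "claw": 60},
    {"ax": 0, "ay": 0, "az": 0, "x": 0, "y": 0, "z": -0.079, "claw": 60},
    {"ax": 0, "ay": 0, "az": 0, "x": 0, "y": 0, "z": -0.079, "claw": 30},
    {"ax": 0, "ay": 0, "az": 0, "x": 0, "y": 0, "z": -0.079, "claw": 10},
    {"ax": 0, "ay": 0, "az": 0, "x": 0, "y": 0, "z": -0.079, "claw": 0},
    {"ax": 0, "ay": 0, "az": 0, "x": 0, "y": 0, "z": -0.079, "claw": 0},
    {"ax": 0, "ay": 0, "az": 0, "x": 0, "y": 0, "z": -0.079, "claw": 0},
    {"ax": 0, "ay": 0, "az": 0, "x": 0, "y": 0, "z": -0.079, "claw": 0}
  ],
  "squeeze": 25
}}

```text
time_s: 3.55
tool_pos: [0.5236, 0.342, 0.0366]
tool_rot: [180.0, 0.0, -177.3]
force: [0.3, 0.3, -0.4]
grip_width: 0.0124
```

{"name": "step_arm", "arguments": {
  "series": [
    {"ax": 0, "ay": 0, "az": 0, "x": 0, "y": 0, "z": 0.02, "claw": 0},
    {"ax": 0, "ay": 0, "az": 0, "x": 0, "y": 0, "z": 0.05, "claw": 0},
    {"ax": 0, "ay": 0, "az": 0, "x": 0, "y": -0.01, "z": 0.085, "claw": 0},
    {"ax": 0, "ay": 0, "az": 0, "x": 0, "y": -0.03, "z": 0.11, "claw": 0},
    {"ax": 0, "ay": 0, "az": -1, "x": 0, "y": -0.065, "z": 0.12, "claw": 0},
    {"ax": 0, "ay": 0, "az": -2, "x": 0, "y": -0.11, "z": 0.12, "claw": 0},
    {"ax": 0, "ay": 0, "az": -3, "x": 0, "y": -0.158, "z": 0.12, "claw": 0},
    {"ax": 0, "ay": 0, "az": -4, "x": 0, "y": -0.206, "z": 0.12, "claw": 0},
    {"ax": 0, "ay": 0, "az": -5, "x": 0, "y": -0.254, "z": 0.12, "claw": 0},
    {"ax": 0, "ay": 0, "az": -6, "x": 0, "y": -0.302, "z": 0.12, "claw": 0},
    {"ax": 0, "ay": 0, "az": -6, "x": 0, "y": -0.35, "z": 0.12, "claw": 0},
    {"ax": 0, "ay": 0, "az": -6, "x": 0, "y": -0.398, "z": 0.12, "claw": 0}
  ]
}}

```text
time_s: 4.75
tool_pos: [0.5232, -0.0579, 0.1567]
tool_rot: [180.0, 0.0, 176.7]
force: [1.3, -0.0, -1.2]
grip_width: 0.0107
```

{"name": "step_arm", "arguments": {
  "series": [
    {"ax": 0, "ay": 0, "az": 0, "x": 0, "y": -0.047, "z": 0, "claw": 0},
    {"ax": 0, "ay": 0, "az": 0, "x": 0, "y": -0.095, "z": 0, "claw": 0},
    {"ax": 0, "ay": 0, "az": 0, "x": 0, "y": -0.14, "z": 0, "claw": 0},
    {"ax": 0, "ay": 0, "az": 0, "x": 0, "y": -0.18, "z": 0, "claw": 0},
    {"ax": 0, "ay": 0, "az": 0, "x": 0, "y": -0.22, "z": 0, "claw": 0},
    {"ax": 0, "ay": 0, "az": 0, "x": 0, "y": -0.25, "z": -0.01, "claw": 0},
    {"ax": 0, "ay": 0, "az": 0, "x": -0.001, "y": -0.275, "z": -0.02, "claw": 0},
    {"ax": 0, "ay": 0, "az": 0, "x": -0.0015, "y": -0.286, "z": -0.02, "claw": 0},
    {"ax": 0, "ay": 0, "az": 0, "x": -0.0015, "y": -0.289, "z": -0.02, "claw": 0},
    {"ax": 0, "ay": 0, "az": 0, "x": -0.0015, "y": -0.289, "z": -0.02, "claw": 0},
    {"ax": 0, "ay": 0, "az": 0, "x": -0.0015, "y": -0.289, "z": -0.02, "claw": 0}
  ]
}}

```text
time_s: 5.85
tool_pos: [0.5231, -0.3433, 0.1371]
tool_rot: [179.9, 0.1, 176.8]
force: [0.6, 0.3, 0.3]
grip_width: 0.0107
```

```bash
python3 - <<'E'
from h import *
o,c,im=snap('wrist','w4'); print(o['time_s'],o['tool_pos'],o['tool_rot'],o['grip_width'],o['qpos'].round(1))
import pickle; pickle.dump((o,c),open('w4.pkl','wb'))
E
```

```text
5.85 [ 0.52309318 -0.34332479  0.13710202] [1.79936626e+02 5.91769886e-02 1.76798598e+02] 0.010667555042415258 [  4.1  20.9  33.2  94.6 -12.2  68.2 127. ]
```

View pics/w4.png

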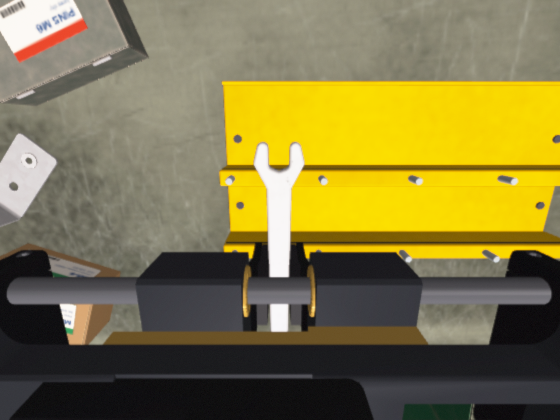

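```bash
python3 - <<'E'
from fit import *
import pickle
im=cv2.imread('pics/w4.png'); crop(im,200,150,540,270,2.3,'w4c')
E
```

```text
(no output)
```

View pics/w4c.png

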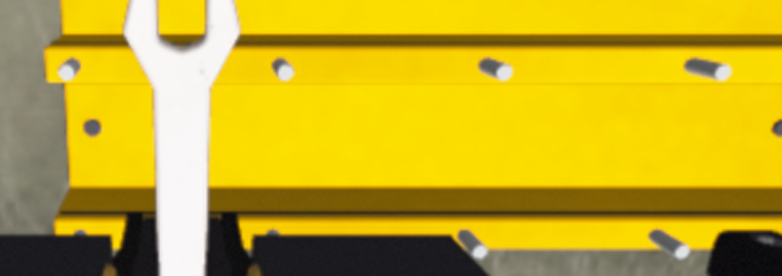

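```bash
python3 - <<'E'
from fit import *
import pickle
o,c=pickle.load(open('w4.pkl','rb'))
pts=[(66,72,-34,-152),(287,72,-34,-76),(505,72,-34,0),(724,72,-34,76),(481,250,34,0),(684,249,34,76)]
W=np.array([ray(c,200+(u+.5)/2.3-.5,150+(v+.5)/2.3-.5,.061)[:2] for u,v,_,_ in pts]);L=np.array([p[2:] for p in pts])/1e3
A=lambda a:np.array([[np.cos(a),-np.sin(a)],[np.sin(a),np.cos(a)]])
s=least_squares(lambda q:((L*q[3])@A(q[2]).T+q[:2]-W).ravel(),[.5,-.2,0,1]); print(s.x.round(4),np.degrees(s.x[2]),(1e3*s.fun.reshape(-1,2)).round(1).tolist())
print('tcp in rack', A(s.x[2]).T@(o['tool_pos'][:2]-s.x[:2]))
for y in (-114,-38,38,114): print(y,(s.x[:2]+A(s.x[2])@[0,y/1e3]).round(4), (np.array([.5286,-.2308])+A(np.radians(-3.28))@[0,y/1e3]).round(4))
E
```

```text
[ 0.5275 -0.2325 -0.0551  0.9928] -3.158108644951124 [[0.1, 0.4], [-0.1, -0.3], [-0.3, 0.0], [-0.4, -0.1], [0.3, 0.1], [0.5, -0.1]]
tcp in rack [ 0.00174244 -0.110876  ]
-114 [ 0.5212 -0.3463] [ 0.5221 -0.3446]
-38 [ 0.5254 -0.2705] [ 0.5264 -0.2687]
38 [ 0.5296 -0.1946] [ 0.5308 -0.1929]
114 [ 0.5337 -0.1187] [ 0.5351 -0.117 ]
```

{"name": "step_arm", "arguments": {
  "series": [
    {"ax": 0, "ay": 0, "az": 0, "x": -0.001, "y": -0.0015, "z": -0.02, "claw": 0},
    {"ax": 0, "ay": 0, "az": 0, "x": -0.001, "y": -0.0015, "z": -0.05, "claw": 0},
    {"ax": 0, "ay": 0, "az": 0, "x": -0.001, "y": -0.0015, "z": -0.075, "claw": 0},
    {"ax": 0, "ay": 0, "az": 0, "x": -0.001, "y": -0.0015, "z": -0.09, "claw": 0},
    {"ax": 0, "ay": 0, "az": 0, "x": -0.001, "y": -0.0015, "z": -0.096, "claw": 0},
    {"ax": 0, "ay": 0, "az": 0, "x": -0.001, "y": -0.0015, "z": -0.099, "claw": 0},
    {"ax": 0, "ay": 0, "az": 0, "x": -0.001, "y": -0.0015, "z": -0.099, "claw": 0},
    {"ax": 0, "ay": 0, "az": 0, "x": -0.001, "y": -0.0015, "z": -0.099, "claw": 0}
  ]
}}

```text
time_s: 6.7
tool_pos: [0.5219, -0.3471, 0.0388]
tool_rot: [-180.0, 0.1, 176.7]
force: [-0.5, 0.1, -0.6]
grip_width: 0.0104
```

{"name": "step_arm", "arguments": {
  "series": [
    {"ax": 0, "ay": 0, "az": 0, "x": 0, "y": 0.0005, "z": -0.0015, "claw": 0},
    {"ax": 0, "ay": 0, "az": 0, "x": 0, "y": 0.0005, "z": -0.0015, "claw": 0},
    {"ax": 0, "ay": 0, "az": 0, "x": 0, "y": 0.0005, "z": -0.0015, "claw": 20},
    {"ax": 0, "ay": 0, "az": 0, "x": 0, "y": 0.0005, "z": -0.0015, "claw": 40},
    {"ax": 0, "ay": 0, "az": 0, "x": 0, "y": 0.0005, "z": -0.0015, "claw": 45},
    {"ax": 0, "ay": 0, "az": 0, "x": 0, "y": 0.0005, "z": 0.02, "claw": 45},
    {"ax": 0, "ay": 0, "az": 0, "x": 0, "y": 0.0005, "z": 0.06, "claw": 45},
    {"ax": 0, "ay": 0, "az": 0, "x": 0.01, "y": 0.0105, "z": 0.1, "claw": 45},
    {"ax": 0, "ay": 0, "az": 0, "x": 0.03, "y": 0.0405, "z": 0.14, "claw": 45},
    {"ax": 0, "ay": 0, "az": 0, "x": 0.05, "y": 0.0705, "z": 0.16, "claw": 45},
    {"ax": 0, "ay": 0, "az": 0, "x": 0.05, "y": 0.0805, "z": 0.162, "claw": 45},
    {"ax": 0, "ay": 0, "az": 0, "x": 0.05, "y": 0.0805, "z": 0.162, "claw": 45}
  ]
}}

```text
time_s: 7.9
tool_pos: [0.5724, -0.2635, 0.2]
tool_rot: [179.9, 0.1, 176.9]
force: [1.1, -0.1, -0.0]
grip_width: 0.0391
```

```bash
python3 - <<'E'
from h import *
o,c,im=snap('wrist','w5'); print(o['time_s'],o['tool_pos'],o['tool_rot'],o['grip_width'])
import pickle; pickle.dump((o,c),open('w5.pkl','wb'))
E
```

```text
7.9 [ 0.57236677 -0.26348348  0.20001007] [1.79945466e+02 6.01026553e-02 1.76933011e+02] 0.039068897790791764
```

View pics/w5.png

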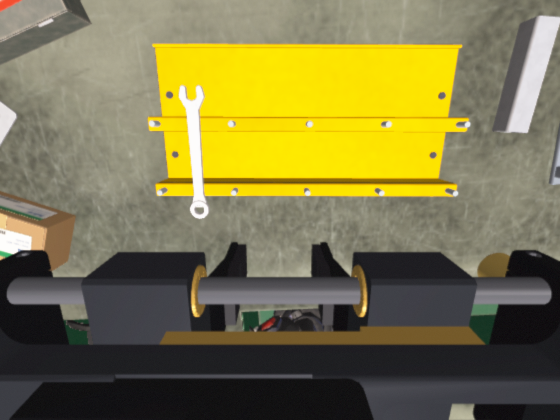

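{"name": "step_arm", "arguments": {
  "series": [
    {"ax": 0, "ay": 0, "az": 0.5, "x": -0.005, "y": 0.02, "z": 0, "claw": 60},
    {"ax": 0, "ay": 0, "az": 1, "x": -0.01, "y": 0.06, "z": 0, "claw": 60},
    {"ax": 0, "ay": 0, "az": 2, "x": -0.02, "y": 0.105, "z": 0, "claw": 60},
    {"ax": 0, "ay": 0, "az": 3, "x": -0.025, "y": 0.152, "z": 0, "claw": 60},
    {"ax": 0, "ay": 0, "az": 4, "x": -0.03, "y": 0.2, "z": 0, "claw": 60},
    {"ax": 0, "ay": 0, "az": 5, "x": -0.035, "y": 0.248, "z": 0, "claw": 60},
    {"ax": 0, "ay": 0, "az": 6.2, "x": -0.04, "y": 0.296, "z": 0, "claw": 60},
    {"ax": 0, "ay": 0, "az": 6.2, "x": -0.045, "y": 0.344, "z": 0, "claw": 60},
    {"ax": 0, "ay": 0, "az": 6.2, "x": -0.045, "y": 0.392, "z": -0.01, "claw": 60},
    {"ax": 0, "ay": 0, "az": 6.2, "x": -0.045, "y": 0.435, "z": -0.025, "claw": 60},
    {"ax": 0, "ay": 0, "az": 6.2, "x": -0.045, "y": 0.475, "z": -0.045, "claw": 60},
    {"ax": 0, "ay": 0, "az": 6.2, "x": -0.045, "y": 0.505, "z": -0.06, "claw": 60}
  ]
}}

```text
time_s: 9.15
tool_pos: [0.5252, 0.2391, 0.137]
tool_rot: [-179.9, -0.2, -177.2]
force: [0.2, -1.2, 0.6]
grip_width: 0.0525
```

{"name": "step_arm", "arguments": {
  "series": [
    {"ax": 0, "ay": 0, "az": 0, "x": 0, "y": 0.015, "z": -0.008, "claw": 60},
    {"ax": 0, "ay": 0, "az": 0, "x": 0, "y": 0.022, "z": -0.01, "claw": 60},
    {"ax": 0, "ay": 0, "az": 0, "x": 0, "y": 0.022, "z": -0.01, "claw": 60},
    {"ax": 0, "ay": 0, "az": 0, "x": 0, "y": 0.022, "z": -0.01, "claw": 60}
  ]
}}

```text
time_s: 9.55
tool_pos: [0.5273, 0.2585, 0.1303]
tool_rot: [-180.0, 0.1, -177.3]
force: [0.3, 0.4, 0.5]
grip_width: 0.052
```

```bash
python3 - <<'E'
from h import *
o,c,im=snap('wrist','w6'); print(o['time_s'],o['tool_pos'],o['tool_rot'],o['grip_width'])
print([proj(c,[x,.261+(x-.526)*.05,.058]).round(0) for x in (.469,.49,.526)])
E
```

```text
9.55 [0.52727969 0.25853721 0.13029703] [-1.79961201e+02  6.67048277e-02 -1.77302572e+02] 0.051956314266825426
[array([283., 152.]), array([283., 180.]), array([283., 224.])]
```

View pics/w6.png

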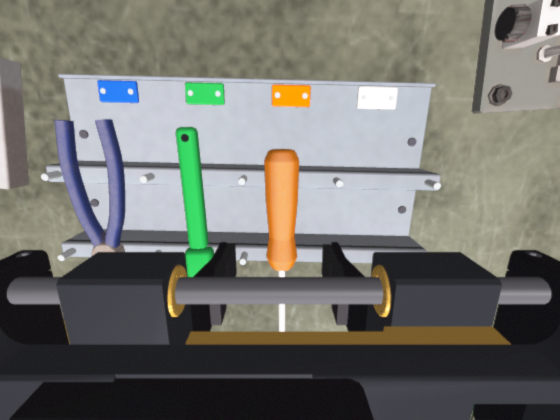

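{"name": "step_arm", "arguments": {
  "series": [
    {"ax": 0, "ay": 0, "az": 0, "x": 0, "y": 0, "z": -0.02, "claw": 60},
    {"ax": 0, "ay": 0, "az": 0, "x": 0, "y": 0, "z": -0.045, "claw": 60},
    {"ax": 0, "ay": 0, "az": 0, "x": 0, "y": 0, "z": -0.067, "claw": 60},
    {"ax": 0, "ay": 0, "az": 0, "x": 0, "y": 0, "z": -0.08, "claw": 60},
    {"ax": 0, "ay": 0, "az": 0, "x": 0, "y": 0, "z": -0.083, "claw": 60},
    {"ax": 0, "ay": 0, "az": 0, "x": 0, "y": 0, "z": -0.083, "claw": 60},
    {"ax": 0, "ay": 0, "az": 0, "x": 0, "y": 0, "z": -0.083, "claw": 40},
    {"ax": 0, "ay": 0, "az": 0, "x": 0, "y": 0, "z": -0.083, "claw": 20},
    {"ax": 0, "ay": 0, "az": 0, "x": 0, "y": 0, "z": -0.083, "claw": 10},
    {"ax": 0, "ay": 0, "az": 0, "x": 0, "y": 0, "z": -0.083, "claw": 10},
    {"ax": 0, "ay": 0, "az": 0, "x": 0, "y": 0, "z": -0.083, "claw": 10}
  ],
  "squeeze": 30
}}

```text
time_s: 10.7
tool_pos: [0.5263, 0.2611, 0.047]
tool_rot: [180.0, 0.0, -177.1]
force: [-0.8, -0.7, 0.9]
grip_width: 0.0252
```

{"name": "step_arm", "arguments": {
  "series": [
    {"ax": 0, "ay": 0, "az": 0, "x": 0, "y": 0, "z": 0.02, "claw": 10},
    {"ax": 0, "ay": 0, "az": 0, "x": 0, "y": 0, "z": 0.055, "claw": 10},
    {"ax": 0, "ay": 0, "az": 0, "x": 0, "y": -0.005, "z": 0.09, "claw": 10},
    {"ax": 0, "ay": 0, "az": 0, "x": 0, "y": -0.025, "z": 0.115, "claw": 10},
    {"ax": 0, "ay": 0, "az": -1, "x": 0, "y": -0.06, "z": 0.128, "claw": 10},
    {"ax": 0, "ay": 0, "az": -2, "x": 0, "y": -0.105, "z": 0.13, "claw": 10},
    {"ax": 0, "ay": 0, "az": -3, "x": 0, "y": -0.152, "z": 0.13, "claw": 10},
    {"ax": 0, "ay": 0, "az": -4, "x": 0, "y": -0.2, "z": 0.13, "claw": 10},
    {"ax": 0, "ay": 0, "az": -5, "x": 0, "y": -0.248, "z": 0.13, "claw": 10},
    {"ax": 0, "ay": 0, "az": -6.2, "x": 0, "y": -0.296, "z": 0.13, "claw": 10},
    {"ax": 0, "ay": 0, "az": -6.2, "x": 0, "y": -0.344, "z": 0.13, "claw": 10},
    {"ax": 0, "ay": 0, "az": -6.2, "x": 0, "y": -0.392, "z": 0.13, "claw": 10}
  ]
}}

```text
time_s: 11.9
tool_pos: [0.5257, -0.1328, 0.1768]
tool_rot: [180.0, 0.0, 176.7]
force: [1.4, -0.4, -0.7]
grip_width: 0.0251
```

{"name": "step_arm", "arguments": {
  "series": [
    {"ax": 0, "ay": 0, "az": 0, "x": 0, "y": -0.045, "z": 0, "claw": 10},
    {"ax": 0, "ay": 0, "az": 0, "x": 0, "y": -0.08, "z": 0, "claw": 10},
    {"ax": 0, "ay": 0, "az": 0, "x": 0, "y": -0.11, "z": -0.01, "claw": 10},
    {"ax": 0, "ay": 0, "az": 0, "x": 0, "y": -0.13, "z": -0.025, "claw": 10},
    {"ax": 0, "ay": 0, "az": 0, "x": 0, "y": -0.139, "z": -0.04, "claw": 10},
    {"ax": 0, "ay": 0, "az": 0, "x": 0, "y": -0.139, "z": -0.05, "claw": 10},
    {"ax": 0, "ay": 0, "az": 0, "x": 0, "y": -0.139, "z": -0.05, "claw": 10},
    {"ax": 0, "ay": 0, "az": 0, "x": 0, "y": -0.139, "z": -0.05, "claw": 10}
  ]
}}

```text
time_s: 12.7
tool_pos: [0.5266, -0.2682, 0.1265]
tool_rot: [179.9, -0.0, 176.8]
force: [-0.7, -0.4, -0.2]
grip_width: 0.0252
```

```bash
python3 - <<'E'
from h import *
o,c,im=snap('wrist','w7'); print(o['time_s'],o['tool_pos'],o['tool_rot'],o['grip_width'],o['qpos'].round(1))
E
```

```text
12.7 [ 0.52661739 -0.26820316  0.12645349] [ 1.79934747e+02 -1.68343292e-02  1.76803752e+02] 0.02524174560500567 [ -3.6  17.1  33.2 100.2 -10.2  65.7 119.5]
```

View pics/w7.png

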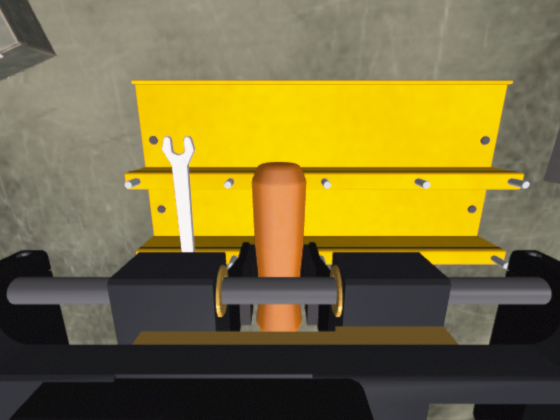

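{"name": "step_arm", "arguments": {
  "series": [
    {"ax": 0, "ay": 0, "az": 0, "x": 0, "y": 0, "z": -0.02, "claw": 10},
    {"ax": 0, "ay": 0, "az": 0, "x": 0, "y": 0, "z": -0.045, "claw": 10},
    {"ax": 0, "ay": 0, "az": 0, "x": 0, "y": 0, "z": -0.064, "claw": 10},
    {"ax": 0, "ay": 0, "az": 0, "x": 0, "y": 0, "z": -0.073, "claw": 10},
    {"ax": 0, "ay": 0, "az": 0, "x": 0, "y": 0, "z": -0.077, "claw": 10},
    {"ax": 0, "ay": 0, "az": 0, "x": 0, "y": 0, "z": -0.079, "claw": 10},
    {"ax": 0, "ay": 0, "az": 0, "x": 0, "y": 0, "z": -0.079, "claw": 10},
    {"ax": 0, "ay": 0, "az": 0, "x": 0, "y": 0, "z": -0.079, "claw": 10}
  ]
}}

```text
time_s: 13.55
tool_pos: [0.5268, -0.2704, 0.0486]
tool_rot: [-180.0, 0.1, 176.7]
force: [-0.7, -0.4, -1.1]
grip_width: 0.0254
```

{"name": "step_arm", "arguments": {
  "series": [
    {"ax": 0, "ay": 0, "az": 0, "x": 0, "y": 0, "z": -0.0015, "claw": 10},
    {"ax": 0, "ay": 0, "az": 0, "x": 0, "y": 0, "z": -0.0015, "claw": 10},
    {"ax": 0, "ay": 0, "az": 0, "x": 0, "y": 0, "z": -0.0015, "claw": 35},
    {"ax": 0, "ay": 0, "az": 0, "x": 0, "y": 0, "z": -0.0015, "claw": 50},
    {"ax": 0, "ay": 0, "az": 0, "x": 0, "y": 0, "z": -0.0015, "claw": 55},
    {"ax": 0, "ay": 0, "az": 0, "x": 0, "y": 0, "z": 0.02, "claw": 55},
    {"ax": 0, "ay": 0, "az": 0, "x": 0, "y": 0, "z": 0.06, "claw": 55},
    {"ax": 0, "ay": 0, "az": 0, "x": 0.005, "y": 0.01, "z": 0.1, "claw": 55},
    {"ax": 0, "ay": 0, "az": 0, "x": 0.02, "y": 0.04, "z": 0.13, "claw": 55},
    {"ax": 0, "ay": 0, "az": 0, "x": 0.04, "y": 0.06, "z": 0.15, "claw": 55},
    {"ax": 0, "ay": 0, "az": 0, "x": 0.04, "y": 0.064, "z": 0.152, "claw": 55},
    {"ax": 0, "ay": 0, "az": 0, "x": 0.04, "y": 0.064, "z": 0.152, "claw": 55}
  ]
}}

```text
time_s: 14.75
tool_pos: [0.5665, -0.2051, 0.1997]
tool_rot: [180.0, 0.0, 176.8]
force: [0.4, -0.0, -0.3]
grip_width: 0.048
```

```bash
python3 - <<'E'
from h import *
o,c,im=snap('wrist','w8'); print(o['time_s'],o['tool_pos'],o['tool_rot'],o['grip_width'])
E
```

```text
14.75 [ 0.56650705 -0.20505922  0.19970787] [1.79999718e+02 1.51230669e-02 1.76808947e+02] 0.047961262108050226
```

View pics/w8.png

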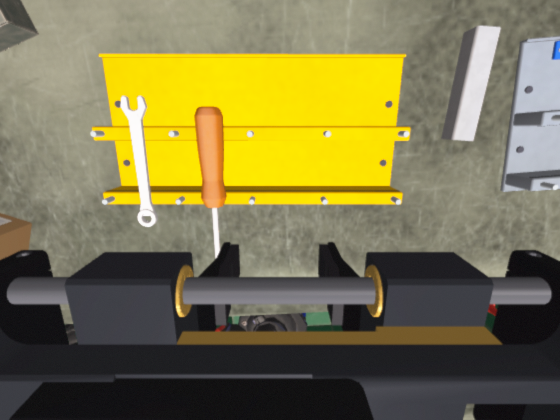

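{"name": "step_arm", "arguments": {
  "series": [
    {"ax": 0, "ay": 0, "az": 0.5, "x": -0.005, "y": 0.02, "z": 0, "claw": 55},
    {"ax": 0, "ay": 0, "az": 1.5, "x": -0.01, "y": 0.06, "z": 0, "claw": 55},
    {"ax": 0, "ay": 0, "az": 3, "x": -0.02, "y": 0.105, "z": 0, "claw": 55},
    {"ax": 0, "ay": 0, "az": 4.5, "x": -0.025, "y": 0.152, "z": 0, "claw": 55},
    {"ax": 0, "ay": 0, "az": 6, "x": -0.03, "y": 0.2, "z": 0, "claw": 55},
    {"ax": 0, "ay": 0, "az": 7, "x": -0.035, "y": 0.248, "z": -0.005, "claw": 55},
    {"ax": 0, "ay": 0, "az": 7, "x": -0.038, "y": 0.295, "z": -0.015, "claw": 55},
    {"ax": 0, "ay": 0, "az": 7, "x": -0.038, "y": 0.335, "z": -0.035, "claw": 55},
    {"ax": 0, "ay": 0, "az": 7, "x": -0.038, "y": 0.368, "z": -0.055, "claw": 55},
    {"ax": 0, "ay": 0, "az": 7, "x": -0.038, "y": 0.388, "z": -0.07, "claw": 55},
    {"ax": 0, "ay": 0, "az": 7, "x": -0.038, "y": 0.3955, "z": -0.075, "claw": 55},
    {"ax": 0, "ay": 0, "az": 7, "x": -0.038, "y": 0.3955, "z": -0.075, "claw": 55}
  ]
}}

```text
time_s: 16.0
tool_pos: [0.5276, 0.1882, 0.1233]
tool_rot: [-179.9, -0.1, -176.4]
force: [0.0, -0.7, -0.0]
grip_width: 0.0477
```

```bash
python3 - <<'E'
from h import *
o,c,im=snap('wrist','w9'); print(o['time_s'],o['tool_pos'],o['tool_rot'],o['grip_width'])
print([proj(c,[x,.1895+(x-.528)*.065,.054]).round(0) for x in (.457,.49,.528)])
E
```

```text
16.0 [0.5275948  0.18821711 0.12327515] [-1.79897293e+02 -1.32909815e-01 -1.76353696e+02] 0.047735305939478
[array([281., 136.]), array([281., 180.]), array([281., 227.])]
```

View pics/w9.png

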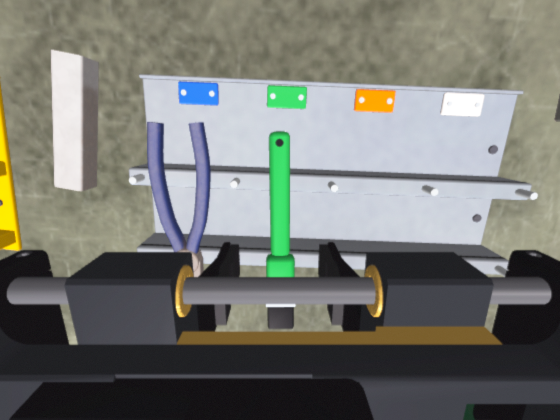

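{"name": "step_arm", "arguments": {
  "series": [
    {"ax": 0, "ay": 0, "az": 0, "x": 0, "y": 0, "z": -0.02, "claw": 55},
    {"ax": 0, "ay": 0, "az": 0, "x": 0, "y": 0, "z": -0.045, "claw": 55},
    {"ax": 0, "ay": 0, "az": 0, "x": 0, "y": 0, "z": -0.068, "claw": 55},
    {"ax": 0, "ay": 0, "az": 0, "x": 0, "y": 0, "z": -0.081, "claw": 55},
    {"ax": 0, "ay": 0, "az": 0, "x": 0, "y": 0, "z": -0.085, "claw": 55},
    {"ax": 0, "ay": 0, "az": 0, "x": 0, "y": 0, "z": -0.085, "claw": 55},
    {"ax": 0, "ay": 0, "az": 0, "x": 0, "y": 0, "z": -0.085, "claw": 30},
    {"ax": 0, "ay": 0, "az": 0, "x": 0, "y": 0, "z": -0.085, "claw": 10},
    {"ax": 0, "ay": 0, "az": 0, "x": 0, "y": 0, "z": -0.085, "claw": 5},
    {"ax": 0, "ay": 0, "az": 0, "x": 0, "y": 0, "z": -0.085, "claw": 5},
    {"ax": 0, "ay": 0, "az": 0, "x": 0, "y": 0, "z": -0.085, "claw": 5}
  ],
  "squeeze": 25
}}

```text
time_s: 17.15
tool_pos: [0.5282, 0.1895, 0.0398]
tool_rot: [180.0, 0.0, -176.3]
force: [-0.0, -0.3, 1.2]
grip_width: 0.0156
```

{"name": "step_arm", "arguments": {
  "series": [
    {"ax": 0, "ay": 0, "az": 0, "x": 0, "y": 0, "z": 0.02, "claw": 5},
    {"ax": 0, "ay": 0, "az": 0, "x": 0, "y": 0, "z": 0.055, "claw": 5},
    {"ax": 0, "ay": 0, "az": 0, "x": 0, "y": -0.005, "z": 0.09, "claw": 5},
    {"ax": 0, "ay": 0, "az": 0, "x": 0, "y": -0.025, "z": 0.115, "claw": 5},
    {"ax": 0, "ay": 0, "az": -1, "x": 0, "y": -0.06, "z": 0.128, "claw": 5},
    {"ax": 0, "ay": 0, "az": -2, "x": 0, "y": -0.105, "z": 0.13, "claw": 5},
    {"ax": 0, "ay": 0, "az": -4, "x": 0.002, "y": -0.152, "z": 0.13, "claw": 5},
    {"ax": 0, "ay": 0, "az": -5, "x": 0.002, "y": -0.2, "z": 0.13, "claw": 5},
    {"ax": 0, "ay": 0, "az": -6, "x": 0.002, "y": -0.248, "z": 0.13, "claw": 5},
    {"ax": 0, "ay": 0, "az": -7, "x": 0.002, "y": -0.295, "z": 0.13, "claw": 5},
    {"ax": 0, "ay": 0, "az": -7, "x": 0.002, "y": -0.335, "z": 0.125, "claw": 5},
    {"ax": 0, "ay": 0, "az": -7, "x": 0.002, "y": -0.363, "z": 0.11, "claw": 5}
  ]
}}

```text
time_s: 18.35
tool_pos: [0.5304, -0.1776, 0.151]
tool_rot: [-179.9, 0.2, 176.5]
force: [-0.1, -0.2, -1.7]
grip_width: 0.0152
```

{"name": "step_arm", "arguments": {
  "series": [
    {"ax": 0, "ay": 0, "az": 0, "x": 0, "y": -0.015, "z": -0.02, "claw": 5},
    {"ax": 0, "ay": 0, "az": 0, "x": 0, "y": -0.02, "z": -0.025, "claw": 5},
    {"ax": 0, "ay": 0, "az": 0, "x": 0, "y": -0.02, "z": -0.025, "claw": 5},
    {"ax": 0, "ay": 0, "az": 0, "x": 0, "y": -0.02, "z": -0.025, "claw": 5}
  ]
}}

```text
time_s: 18.75
tool_pos: [0.5308, -0.1923, 0.1251]
tool_rot: [180.0, 0.0, 176.8]
force: [-0.5, -0.3, 0.1]
grip_width: 0.0159
```

```bash
python3 - <<'E'
from h import *
o,c,im=snap('wrist','w10'); print(o['time_s'],o['tool_pos'],o['tool_rot'],o['grip_width'])
E
```

```text
18.75 [ 0.53075515 -0.19225425  0.12512738] [1.79960031e+02 3.34257554e-02 1.76764400e+02] 0.01586733937670471
```

View pics/w10.png

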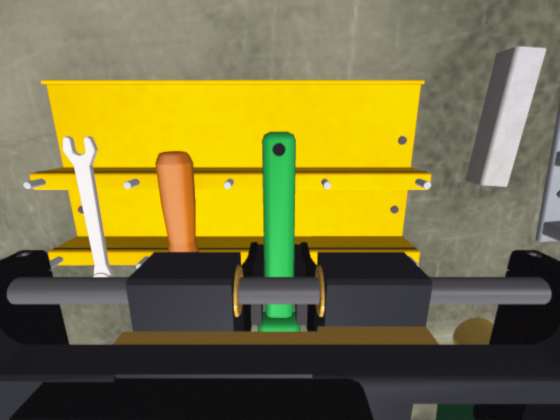

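{"name": "step_arm", "arguments": {
  "series": [
    {"ax": 0, "ay": 0, "az": 0, "x": 0, "y": 0, "z": -0.02, "claw": 5},
    {"ax": 0, "ay": 0, "az": 0, "x": 0, "y": 0, "z": -0.045, "claw": 5},
    {"ax": 0, "ay": 0, "az": 0, "x": 0, "y": 0, "z": -0.067, "claw": 5},
    {"ax": 0, "ay": 0, "az": 0, "x": 0, "y": 0, "z": -0.078, "claw": 5},
    {"ax": 0, "ay": 0, "az": 0, "x": 0, "y": 0, "z": -0.082, "claw": 5},
    {"ax": 0, "ay": 0, "az": 0, "x": 0, "y": 0, "z": -0.0845, "claw": 5},
    {"ax": 0, "ay": 0, "az": 0, "x": 0, "y": 0, "z": -0.0845, "claw": 5},
    {"ax": 0, "ay": 0, "az": 0, "x": 0, "y": 0, "z": -0.0845, "claw": 5}
  ]
}}

```text
time_s: 19.6
tool_pos: [0.5309, -0.1938, 0.0411]
tool_rot: [-180.0, 0.1, 176.7]
force: [0.5, 0.6, -0.3]
grip_width: 0.0157
```

{"name": "step_arm", "arguments": {
  "series": [
    {"ax": 0, "ay": 0, "az": 0, "x": 0, "y": 0, "z": 0, "claw": 20},
    {"ax": 0, "ay": 0, "az": 0, "x": 0, "y": 0, "z": 0, "claw": 40},
    {"ax": 0, "ay": 0, "az": 0, "x": 0, "y": 0, "z": 0, "claw": 45},
    {"ax": 0, "ay": 0, "az": 0, "x": 0, "y": 0, "z": 0, "claw": 45},
    {"ax": 0, "ay": 0, "az": 0, "x": 0, "y": 0, "z": 0.02, "claw": 45},
    {"ax": 0, "ay": 0, "az": 0, "x": 0, "y": 0, "z": 0.06, "claw": 45},
    {"ax": 0, "ay": 0, "az": 0, "x": 0.005, "y": 0.01, "z": 0.1, "claw": 45},
    {"ax": 0, "ay": 0, "az": 0, "x": 0.02, "y": 0.02, "z": 0.135, "claw": 45},
    {"ax": 0, "ay": 0, "az": 0, "x": 0.03, "y": 0.03, "z": 0.155, "claw": 45},
    {"ax": 0, "ay": 0, "az": 0, "x": 0.03, "y": 0.03, "z": 0.16, "claw": 45},
    {"ax": 0, "ay": 0, "az": 0, "x": 0.03, "y": 0.03, "z": 0.16, "claw": 45}
  ]
}}

```text
time_s: 20.7
tool_pos: [0.5599, -0.1639, 0.2002]
tool_rot: [-180.0, 0.0, 176.7]
force: [0.3, -0.7, -0.6]
grip_width: 0.039
```

```bash
python3 - <<'E'
from h import *
o,c,im=snap('wrist','w11'); print(o['time_s'],o['tool_pos'],o['tool_rot'],o['grip_width'])
E
```

```text
20.7 [ 0.55994281 -0.16391135  0.20016993] [-1.79978281e+02  1.91285897e-02  1.76692900e+02] 0.039011216711287156
```

View pics/w11.png

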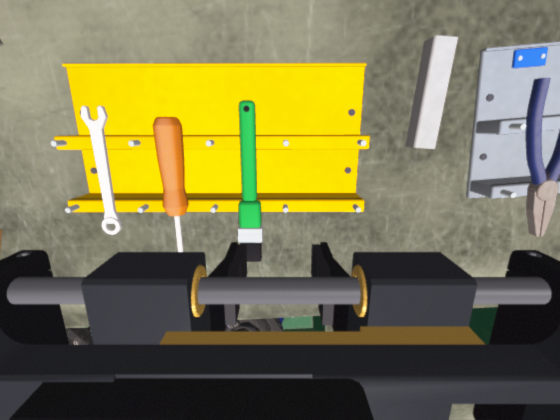

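{"name": "step_arm", "arguments": {
  "series": [
    {"ax": 0, "ay": 0, "az": 0.5, "x": -0.005, "y": 0.02, "z": 0, "claw": 70},
    {"ax": 0, "ay": 0, "az": 1.5, "x": -0.01, "y": 0.06, "z": 0, "claw": 70},
    {"ax": 0, "ay": 0, "az": 3, "x": -0.02, "y": 0.105, "z": 0, "claw": 70},
    {"ax": 0, "ay": 0, "az": 4.5, "x": -0.025, "y": 0.15, "z": -0.005, "claw": 70},
    {"ax": 0, "ay": 0, "az": 6.2, "x": -0.03, "y": 0.195, "z": -0.02, "claw": 70},
    {"ax": 0, "ay": 0, "az": 6.2, "x": -0.03, "y": 0.232, "z": -0.04, "claw": 70},
    {"ax": 0, "ay": 0, "az": 6.2, "x": -0.03, "y": 0.26, "z": -0.06, "claw": 70},
    {"ax": 0, "ay": 0, "az": 6.2, "x": -0.03, "y": 0.272, "z": -0.0725, "claw": 70},
    {"ax": 0, "ay": 0, "az": 6.2, "x": -0.03, "y": 0.275, "z": -0.0755, "claw": 70},
    {"ax": 0, "ay": 0, "az": 6.2, "x": -0.03, "y": 0.275, "z": -0.0755, "claw": 70},
    {"ax": 0, "ay": 0, "az": 6.2, "x": -0.03, "y": 0.275, "z": -0.0755, "claw": 70}
  ]
}}

```text
time_s: 21.85
tool_pos: [0.5308, 0.1091, 0.1252]
tool_rot: [-180.0, 0.1, -177.3]
force: [-0.2, -0.5, 0.4]
grip_width: 0.0609
```

```bash
python3 - <<'E'
from h import *
o,c,im=snap('wrist','w12'); print(o['time_s'],o['tool_pos'],o['tool_rot'],o['grip_width'])
print([proj(c,[x,.1113+(x-.53)*.05,.056]).round(0) for x in (.453,.49,.53)])
E
```

```text
21.85 [0.53081193 0.10906249 0.12517236] [-1.79961523e+02  5.09189545e-02 -1.77310417e+02] 0.06093640565417783
[array([282., 125.]), array([282., 176.]), array([283., 226.])]
```

View pics/w12.png

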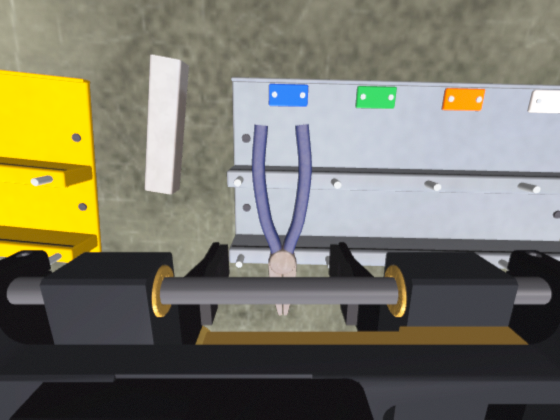

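{"name": "step_arm", "arguments": {
  "series": [
    {"ax": 0, "ay": 0, "az": 0, "x": 0, "y": 0, "z": -0.02, "claw": 70},
    {"ax": 0, "ay": 0, "az": 0, "x": 0, "y": 0, "z": -0.045, "claw": 70},
    {"ax": 0, "ay": 0, "az": 0, "x": 0, "y": 0, "z": -0.067, "claw": 70},
    {"ax": 0, "ay": 0, "az": 0, "x": 0, "y": 0, "z": -0.08, "claw": 70},
    {"ax": 0, "ay": 0, "az": 0, "x": 0, "y": 0, "z": -0.084, "claw": 70},
    {"ax": 0, "ay": 0, "az": 0, "x": 0, "y": 0, "z": -0.084, "claw": 70},
    {"ax": 0, "ay": 0, "az": 0, "x": 0, "y": 0, "z": -0.084, "claw": 60},
    {"ax": 0, "ay": 0, "az": 0, "x": 0, "y": 0, "z": -0.084, "claw": 45},
    {"ax": 0, "ay": 0, "az": 0, "x": 0, "y": 0, "z": -0.084, "claw": 30},
    {"ax": 0, "ay": 0, "az": 0, "x": 0, "y": 0, "z": -0.084, "claw": 20},
    {"ax": 0, "ay": 0, "az": 0, "x": 0, "y": 0, "z": -0.084, "claw": 20}
  ],
  "squeeze": 35
}}

```text
time_s: 23.0
tool_pos: [0.5306, 0.1116, 0.0413]
tool_rot: [180.0, 0.1, -177.1]
force: [-0.8, -0.6, 3.8]
grip_width: 0.0415
```

```bash
python3 - <<'E'
from h import *
o,c,im=snap('wrist','w13'); print(o['time_s'],o['tool_pos'],o['tool_rot'],o['grip_width'])
E
```

```text
23.0 [0.53058062 0.11159834 0.04126783] [ 1.79975999e+02  6.19340068e-02 -1.77116775e+02] 0.04153074755518982
```

View pics/w13.png

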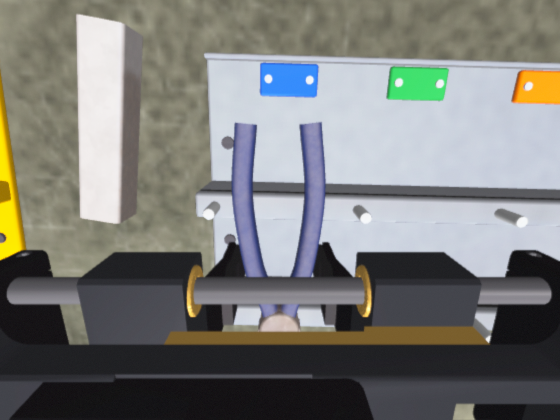

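{"name": "step_arm", "arguments": {
  "series": [
    {"ax": 0, "ay": 0, "az": 0, "x": 0, "y": 0, "z": 0.015, "claw": 20},
    {"ax": 0, "ay": 0, "az": 0, "x": 0, "y": 0, "z": 0.045, "claw": 20},
    {"ax": 0, "ay": 0, "az": 0, "x": 0, "y": 0, "z": 0.08, "claw": 20},
    {"ax": 0, "ay": 0, "az": 0, "x": 0, "y": -0.015, "z": 0.11, "claw": 20},
    {"ax": 0, "ay": 0, "az": -1, "x": 0, "y": -0.045, "z": 0.12, "claw": 20},
    {"ax": 0, "ay": 0, "az": -2.5, "x": 0, "y": -0.085, "z": 0.12, "claw": 20},
    {"ax": 0, "ay": 0, "az": -4, "x": 0.002, "y": -0.13, "z": 0.12, "claw": 20},
    {"ax": 0, "ay": 0, "az": -5, "x": 0.004, "y": -0.17, "z": 0.115, "claw": 20},
    {"ax": 0, "ay": 0, "az": -6.2, "x": 0.0045, "y": -0.205, "z": 0.1, "claw": 20},
    {"ax": 0, "ay": 0, "az": -6.2, "x": 0.0045, "y": -0.223, "z": 0.09, "claw": 20},
    {"ax": 0, "ay": 0, "az": -6.2, "x": 0.0045, "y": -0.2295, "z": 0.085, "claw": 20},
    {"ax": 0, "ay": 0, "az": -6.2, "x": 0.0045, "y": -0.2295, "z": 0.085, "claw": 20}
  ]
}}

```text
time_s: 24.25
tool_pos: [0.5337, -0.1184, 0.125]
tool_rot: [180.0, -0.1, 176.6]
force: [-0.0, 0.0, -2.5]
grip_width: 0.0415
```

```bash
python3 - <<'E'
from h import *
o,c,im=snap('wrist','w14'); print(o['time_s'],o['tool_pos'],o['tool_rot'],o['grip_width'])
E
```

```text
24.25 [ 0.53373732 -0.11841513  0.12503973] [ 1.79986080e+02 -1.05526383e-01  1.76578575e+02] 0.041485115932075906
```

View pics/w14.png

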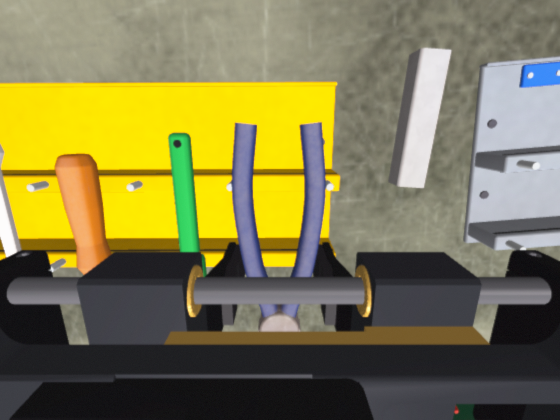

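{"name": "step_arm", "arguments": {
  "series": [
    {"ax": 0, "ay": 0, "az": 0, "x": 0, "y": 0, "z": -0.02, "claw": 20},
    {"ax": 0, "ay": 0, "az": 0, "x": 0, "y": 0, "z": -0.045, "claw": 20},
    {"ax": 0, "ay": 0, "az": 0, "x": 0, "y": 0, "z": -0.067, "claw": 20},
    {"ax": 0, "ay": 0, "az": 0, "x": 0, "y": 0, "z": -0.078, "claw": 20},
    {"ax": 0, "ay": 0, "az": 0, "x": 0, "y": 0, "z": -0.082, "claw": 20},
    {"ax": 0, "ay": 0, "az": 0, "x": 0, "y": 0, "z": -0.084, "claw": 20},
    {"ax": 0, "ay": 0, "az": 0, "x": 0, "y": 0, "z": -0.0845, "claw": 20},
    {"ax": 0, "ay": 0, "az": 0, "x": 0, "y": 0, "z": -0.0845, "claw": 20}
  ]
}}

```text
time_s: 25.1
tool_pos: [0.5354, -0.118, 0.042]
tool_rot: [180.0, 0.1, 176.7]
force: [-1.0, 0.1, -2.2]
grip_width: 0.0417
```

{"name": "step_arm", "arguments": {
  "series": [
    {"ax": 0, "ay": 0, "az": 0, "x": 0, "y": 0, "z": 0, "claw": 50},
    {"ax": 0, "ay": 0, "az": 0, "x": 0, "y": 0, "z": 0, "claw": 58},
    {"ax": 0, "ay": 0, "az": 0, "x": 0, "y": 0, "z": 0, "claw": 62},
    {"ax": 0, "ay": 0, "az": 0, "x": 0, "y": 0, "z": 0, "claw": 62},
    {"ax": 0, "ay": 0, "az": 0, "x": 0, "y": 0, "z": 0.02, "claw": 62},
    {"ax": 0, "ay": 0, "az": 0, "x": 0, "y": 0, "z": 0.06, "claw": 62},
    {"ax": 0, "ay": 0, "az": 0, "x": 0.01, "y": -0.01, "z": 0.1, "claw": 62},
    {"ax": 0, "ay": 0, "az": 0, "x": 0.02, "y": -0.05, "z": 0.135, "claw": 62},
    {"ax": 0, "ay": 0, "az": 0, "x": 0.03, "y": -0.085, "z": 0.165, "claw": 62},
    {"ax": 0, "ay": 0, "az": 0, "x": 0.035, "y": -0.1, "z": 0.18, "claw": 62},
    {"ax": 0, "ay": 0, "az": 0, "x": 0.035, "y": -0.1, "z": 0.18, "claw": 62},
    {"ax": 0, "ay": 0, "az": 0, "x": 0.035, "y": -0.1, "z": 0.18, "claw": 62}
  ]
}}

```text
time_s: 26.3
tool_pos: [0.5693, -0.2174, 0.2203]
tool_rot: [179.9, -0.1, 176.7]
force: [-0.2, -0.0, -1.6]
grip_width: 0.0539
```

```bash
python3 - <<'E'
from h import *
o,c,im=snap('wrist','w15'); print(o['time_s'],o['tool_pos'],o['tool_rot'],o['grip_width'])
import pickle; pickle.dump((o,c),open('w15.pkl','wb'))
crop(im,70,40,450,260,2.1,'w15c')
E
```

```text
26.3 [ 0.56926384 -0.21738922  0.22033576] [ 1.79939568e+02 -5.25226499e-02  1.76654326e+02] 0.05389316287621493
```

View pics/w15c.png

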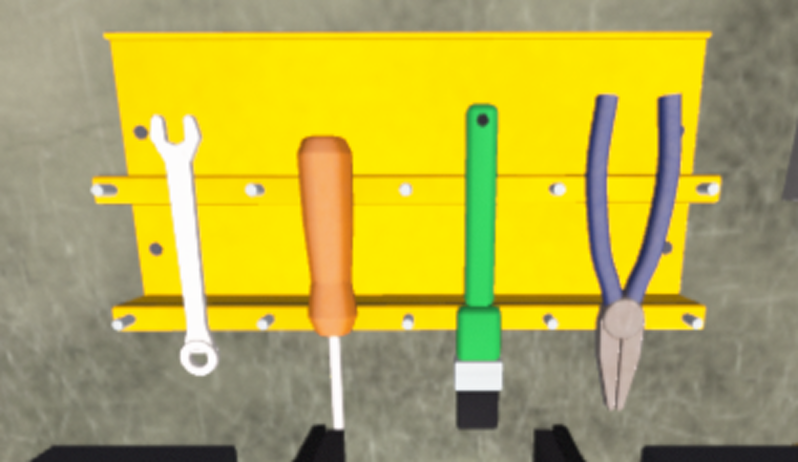

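```bash
python3 - <<'E'
from fit import *
import pickle
o,c=pickle.load(open('w15.pkl','rb'))
t=lambda l:[(70+(u+.5)/2.1-.5,40+(v+.5)/2.1-.5) for u,v in l]
n=t([(99,190),(255,190),(405,190),(559,190),(710,190)]);f=t([(122,324),(264,323),(407,322),(551,322),(695,322)])
s,fu=fitrack(c,[f,n],ys=(-152,-76,0,76,152),z=.0605); print(s.round(4),np.degrees(s[2]),abs(fu).max())
a=s[2];Rm=np.array([[np.cos(a),-np.sin(a)],[np.sin(a),np.cos(a)]])
L=lambda u,v,z:Rm.T@(ray(c,*t([(u,v)])[0],z)[:2]-s[:2])*1e3
for nm,p,q,z in (('wr',(176,117),(199,374),.050),('sd',(325,138),(333,330),.06),('br',(482,105),(477,428),.054),('pl',(638,96),(614,410),.054)):
    P,Q=L(*p,z),L(*q,z); k=P[1]+(Q[1]-P[1])*(-P[0])/(Q[0]-P[0]); print(nm,P.round(1),Q.round(1),'y0',k.round(1),'ang',np.degrees(np.arctan2(Q[1]-P[1],Q[0]-P[0])).round(1))
E
```

```text
[ 0.5278 -0.2318 -0.058   0.9847] -3.3259313359725384 1.0
wr [ -68. -113.] [  64.4 -116.3] y0 -114.7 ang -1.4
sd [-57.5 -38.4] [ 37.3 -39.3] y0 -39.0 ang -0.5
br [-72.8  37.3] [95.1 37.5] y0 37.4 ang 0.1
pl [-76.7 112.4] [ 84.5 113.3] y0 112.9 ang 0.3
```

{"name": "step_arm", "arguments": {
  "series": [
    {"ax": 0, "ay": 0, "az": 0, "x": -0.005, "y": 0.02, "z": 0.01, "claw": 62},
    {"ax": 0, "ay": 0, "az": 0, "x": -0.01, "y": 0.06, "z": 0.02, "claw": 62},
    {"ax": 0, "ay": 0, "az": 0, "x": -0.02, "y": 0.105, "z": 0.03, "claw": 62},
    {"ax": 0, "ay": 0, "az": 0, "x": -0.03, "y": 0.152, "z": 0.04, "claw": 62},
    {"ax": 0, "ay": 0, "az": 0, "x": -0.03, "y": 0.2, "z": 0.05, "claw": 62},
    {"ax": 0, "ay": 0, "az": 0, "x": -0.03, "y": 0.248, "z": 0.05, "claw": 62},
    {"ax": 0, "ay": 0, "az": 0, "x": -0.03, "y": 0.295, "z": 0.05, "claw": 62},
    {"ax": 0, "ay": 0, "az": 0, "x": -0.03, "y": 0.342, "z": 0.05, "claw": 62},
    {"ax": 0, "ay": 0, "az": 0, "x": -0.03, "y": 0.388, "z": 0.05, "claw": 62},
    {"ax": 0, "ay": 0, "az": 0, "x": -0.03, "y": 0.425, "z": 0.05, "claw": 62},
    {"ax": 0, "ay": 0, "az": 0, "x": -0.03, "y": 0.45, "z": 0.05, "claw": 62},
    {"ax": 0, "ay": 0, "az": 0, "x": -0.03, "y": 0.45, "z": 0.05, "claw": 62}
  ]
}}

```text
time_s: 27.55
tool_pos: [0.536, 0.2388, 0.2686]
tool_rot: [180.0, -0.2, 177.3]
force: [-0.3, -0.5, -0.3]
grip_width: 0.0538
```

```bash
python3 - <<'E'
from h import *
o,c,im=snap('top','t2'); print(o['time_s'],o['tool_pos'],o['force'])
crop(im,100,120,460,280,2.2,'t2c')
E
```

```text
27.55 [0.53601169 0.2387964  0.26864554] [-0.33536522 -0.52359472 -0.28951008]
```

View pics/t2c.png

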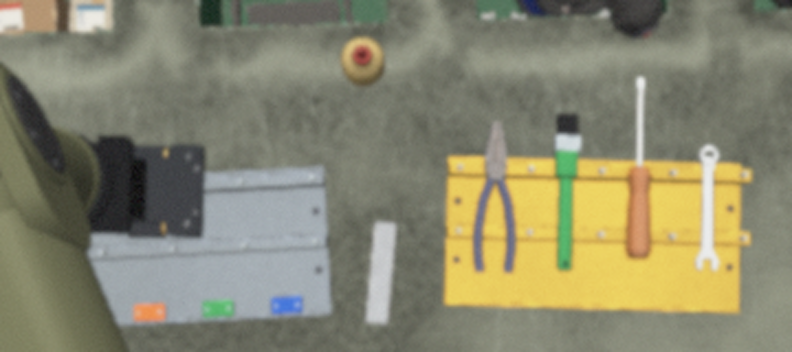

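{"name": "step_arm", "arguments": {
  "series": [
    {"ax": 0, "ay": 0, "az": 0, "x": 0, "y": 0, "z": 0, "claw": 62},
    {"ax": 0, "ay": 0, "az": 0, "x": 0, "y": 0, "z": 0, "claw": 62},
    {"ax": 0, "ay": 0, "az": 0, "x": 0, "y": 0, "z": 0, "claw": 62},
    {"ax": 0, "ay": 0, "az": 0, "x": 0, "y": 0, "z": 0, "claw": 62}
  ]
}}

```text
time_s: 28.0
tool_pos: [0.5398, 0.231, 0.2712]
tool_rot: [180.0, 0.0, 176.6]
force: [-0.1, 0.2, -0.8]
grip_width: 0.0537
```

```bash
python3 -c "
from cell import workorder
print(workorder.sign_off())"
```

```text
the job is handed in; nothing more can be done
None
```

I moved all four tools to the yellow rack in reverse order and handed the job in at about 28 s. Left to right as you see them, they now lie pliers, brush, screwdriver, wrench.

- **Placing:** The last wrist picture puts each tool within about 1 mm of its place's middle along the row and within 1.5° of straight across. The wrench is at -114.7 mm, the screwdriver at -39.0, the brush at 37.4 and the pliers at 112.9. The tool ends fit the gripping spots lying within a few millimetres of the gap's middle.
- **Height:** I did not measure lying height. I released each tool 1–2 mm above the height it was gripped at or less, and the pictures show all of them across both rails.
- **Bystanders:** The bottle shows at the same pixels in the last top view as at the start. The tube looks unmoved there too, though I only compared it by eye.
- **At hand-in:** The arm was clear of everything, parked high over the grey rack.
- **What disagreed:** The top and wrist cameras differed by 2–3 mm on positions, and the wrist pictures came out 0.7–1.5 % small in scale. I used averages of the two. My first move call was refused as "invalid input" because its rows left out some keys, and nothing moved.

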